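# Top off the billet pyramid

## Task

Complete the little pyramid of round billets on the stock rack: push the loose billet along and off the loading ledge so that it rolls over and comes to rest in the groove between the two billets lying in the trough, with its ends in line with theirs. Push or roll it, do not lift it up, keep the lower two in the trough, and leave the roll of tape and the relay beside the rack where they are.

Things in the scene. Friction and masses are not known exactly. Their poses are not given: they have to be found in the camera images.
- stock_rack: Grey sheet-steel rack fixed to the bench. Origin: on the bench under the middle of its trough; x runs along trough and billets, y across, z up. Trough: floor z = 6 mm, inside 104 mm long (x) and 94 mm wide (y -47 to +47), end walls 6 mm thick up to z = 28, far wall (+y) up to z = 38. The loading ledge is on its -y side.
- ledge_edge (a point): Middle of the loading ledge's trough-side edge: rack y = -47 mm, z = 53. From here the ledge (150 mm long in x) slopes down 3 degrees to z = 50 at its rear, y = -103, where a round stop bead along x (y = -101, top z = 54.5) keeps a billet from rolling off. The edge is 3 mm above the lower billets' tops.
- saddle (a point): Point over the groove between the lower billets: rack x = 0, y = 0, z = 65 mm, where the loose billet's centre finally lies (64 to 66 mm high). A billet pushed towards rack +y rolls over the ledge edge onto the nearer lower billet and, past its crest (y about -22 mm), drops into the groove by itself.
- loose_billet: Plain aluminium round billet, diameter 44 mm, length 100 mm, about 0.4 kg. Starts on the loading ledge against the stop bead (centre at rack y about -87 mm, z about 72), axis along the rack's x, up to 25 mm off the rack's middle lengthwise. Origin at its centre; x axis along its length (y and z turn as it rolls).
- lower_billet_1: The same kind of billet (44 x 100 mm), lying in the trough on the ledge side (rack y about -23 mm, centre z = 28 mm, top z = 50 mm), free to roll a few mm. Origin at its centre, x axis along its length.
- lower_billet_2: The same kind of billet (44 x 100 mm), lying in the trough on the far side (rack y about +23 mm, centre z = 28 mm). Origin at its centre, x axis along its length.
- tape_1: Bystander: black roll of tape, 62 x 60 x 19 mm, lying flat. Origin under its centre.
- relay: Bystander: small black relay, 27 x 45 x 26 mm. Origin under its centre.

How it is judged:
By the outcome, as a careful person would: the job done as asked, in the order asked, and still so for the second after the job is handed in, with the robot touching nothing.
It also fails if it takes over 51 s, if anything falls off the work surface, if the arm or the gripper's body presses on something with over 40 N, if the wrist force passes 120 N, or if a joint passes its speed limit or range.

## Robot

A 6-joint arm with a two-finger parallel gripper is mounted at the origin on the work surface; the furniture and walls round the work are solid. World frame = base frame: x ahead of the robot, y to its left, z up, the work surface at z = 0. Lengths are in m, angles in rad, forces in N, time in s.
With the tool pointing down it reaches from about 0.25 to 0.775 m from the base axis. Payload 4 kg.
Tool frame: the origin (TCP) lies at the very end of the fingers, on their centre line; the grasp point (between the pads) lies 19 mm behind it (env.grasp_offset is the distance from the TCP to the grasp point, in m); z points along the fingers, y is the line along which they close (so a half turn about z gives the same grasp; the last joint's range is limited). The gripper opens to 85 mm and grips with 20 to 120 N. Pads are 22 mm wide; open, the fingers measure 114 mm over their backs; the gripper's body (76 mm by 85 mm) begins 54 mm behind the grasp point. The pads swing forward as they close: fully open they stand 13 mm farther back than shut.
Start: joints at [-1.363, 0.087, 1.371, -0, 1.684, -0.103], TCP at [0.168, -0.524, 0.231] pointing down, gripper open.
Joint ranges: [-3.1, 3.1], [-0.76, 2.03], [0.27, 2.55], [-1.08, 4.22], [0.17, 2.65], [-2.57, 2.57]. Speed limits (rad/s): [2.79, 2.79, 3.14, 3.14, 3.14, 3.14].

## Interface

Orientations are given as a unit quaternion [x, y, z, w].
In Python, from rig import env, grab_frame, get_calibration gives the robot as it stands (env), with the cameras as plain functions.
- The arm moves only by the shell command python3 nudge.py 'ROWS'. ROWS is a JSON list of rows, 1 to 8 of them, each of 5 numbers: the finger opening in m, then dx, dy, dz in m, then a turn about the tool's z in rad; each row is the pose to reach, as a shift and turn from the pose commanded when the command began, along the tool's axes at that moment; what a row does not reach only later rows make up. A row lasts 1/12 s, in which the tool goes at most 0.0417 m and 0.125 rad, less where a joint would pass 70% of its speed; a pose out of reach is approached as far as the arm can. The fingers move at their own pace and stop on an object; the grip force is fixed at half the most. Time passes only in rows, so rows that do not move let the fingers close. It prints the time, the measured TCP pose, the force, the opening and the grip force at its end.
- env.read_state(): the state, without advancing time (a new reading comes with each control period).
- grab_frame(name): name is "scene" or "top"; returns the picture (400x640x3 uint8, red, green, blue); there is no depth.
- get_calibration(name): a dict with "vertical_fov" (degrees; the focal length in pixels is half the picture's height over the tangent of half this angle, whatever the lens; pixels are square), "cx", "cy" (the principal point, pixels), "R" (3x3) and "t" (3): a world point X has camera coordinates R X + t. Camera axes: x right, y down, z forward; pixel columns grow to the right and rows downward; lengths in m; the calibration is good to about 2 mm. A picture is of the moment at which its call begins. get_calibration takes no time and is no camera call.
- env.close_job(): hands the job in; it is judged then, once.
The state is a dict: "time": time; "joint_pos": joint angles; "qd": joint speeds; "effort": joint torques, N m; "position": TCP position; "tcp_rot": TCP orientation; "ft_force": force on the tool from outside, world axes, zero at the start; "moment": the same for the moment, N m; "finger_gap": finger opening in m; "finger_force": force on a finger pad.
Only numpy, scipy, OpenCV 4.12 (cv2) and the standard library are available. Lean on these libraries where they do the work, as an engineer would, in place of code of your own. Each camera call takes 0.05 s, during which the arm holds its last target. There are 200 camera calls.

## Working session

There is one attempt and no reset: what is moved stays moved. The work goes in short steps, Python scripts to look and compute and a shell command to move; the robot and the scene stay as the last step left them, time stands still between calls to the robot, and variables do not carry over. Pictures are saved under pics/ and viewed, at most 10 in all, crops included, and the job is handed in when it is done.

```bash
ls; mkdir -p pics
python3 - <<'E'
from rig import env, grab_frame, get_calibration
import cv2
for n in("top","scene"):
    c=get_calibration(n);print(n,c)
    cv2.imwrite(f"pics/{n}0.png",grab_frame(n)[:,:,::-1])
s=env.read_state();print(s["position"],s["tcp_rot"],s["finger_gap"],s["time"])
E
```

```text
nudge.py
pics
rig.py
top {'vertical_fov': 46.69773808255364, 'cx': 324.16433510495096, 'cy': 196.19056146344613, 'R': array([[-0.01971737, -0.9994543 , -0.02650135],
       [-0.9972937 ,  0.02153867, -0.07029486],
       [ 0.07082731,  0.0250436 , -0.99717416]]), 't': array([0.11454451, 0.43261486, 0.90985675])}
scene {'vertical_fov': 49.70635938022139, 'cx': 322.9587751660727, 'cy': 203.70509574678252, 'R': array([[ 0.92894981,  0.37019083, -0.00331592],
       [ 0.2452397 , -0.62206024, -0.74357148],
       [-0.27732604,  0.6899274 , -0.66864823]]), 't': array([-0.4376399 ,  0.01035272,  0.9719279 ])}
[ 0.16809008 -0.52320687  0.23022557] [ 9.87951867e-01  1.54757965e-01 -5.39195617e-05 -1.03765018e-03] 0.08558530404392364 0.1
```

View pics/top0.png

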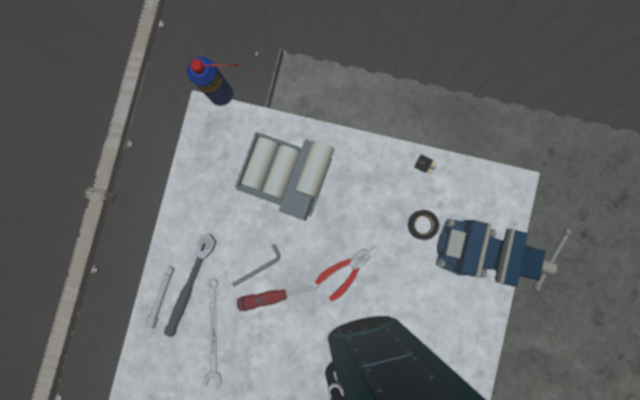

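View pics/scene0.png

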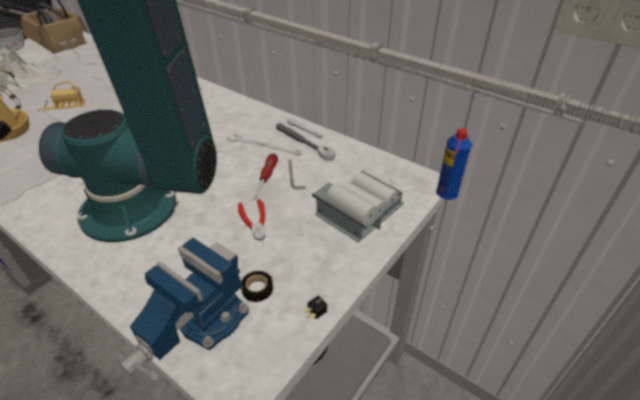

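The top view shows the rack at about (285,175). The lower billets are at (260,165) and (280,172), and the loose one is at (314,168) on the ledge, shifted towards the far end. I'll segment them next.

```bash
cat > h.py <<'E'
import numpy as np,cv2
from rig import env, grab_frame, get_calibration
def cal(n):
    c=get_calibration(n); f=200/np.tan(np.radians(c["vertical_fov"])/2); return c,f
def ray(n,uv,z):
    c,f=cal(n); d=c["R"].T@np.array([(uv[0]-c["cx"])/f,(uv[1]-c["cy"])/f,1]); o=-c["R"].T@c["t"]
    return o+d*(z-o[2])/d[2]
def proj(n,X):
    c,f=cal(n); p=c["R"]@np.array(X)+c["t"]; return p[:2]/p[2]*f+[c["cx"],c["cy"]]
E
python3 - <<'E'
from h import *
im=cv2.imread("pics/top0.png"); cr=im[120:230,225:345]
b,g,r=[cr[:,:,i].astype(int) for i in range(3)]
big=cv2.resize(cr,None,fx=6,fy=5,interpolation=cv2.INTER_CUBIC)
m=((r-b>5)&(r>100)).astype(np.uint8)
m=cv2.morphologyEx(m,cv2.MORPH_OPEN,np.ones((3,3)))
for c in cv2.findContours(m,0,1)[0]:
    if cv2.contourArea(c)>100: print(cv2.minAreaRect(c+np.array([225,120])),cv2.contourArea(c))
for p in [(314,170),(280,172),(260,165),(298,190),(300,160),(250,120),(270,170)]: print(p,im[p[1],p[0]])
big=cv2.resize(cr,None,fx=5,fy=5,interpolation=cv2.INTER_CUBIC); cv2.imwrite("pics/t1.png",big)
E
```

```text
(314, 170) [175 175 167]
(280, 172) [176 176 167]
(260, 165) [167 171 164]
(298, 190) [140 145 142]
(300, 160) [121 116 104]
(250, 120) [176 172 166]
(270, 170) [123 126 119]
```

View pics/t1.png

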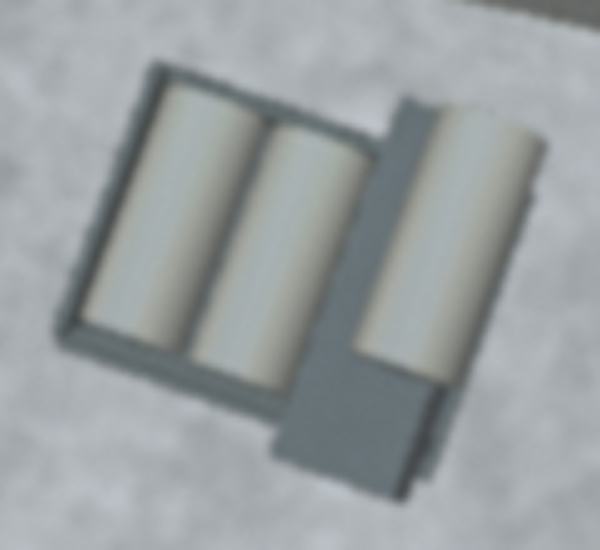

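The crop shows, in full-picture pixels:
- **Ledge edge:** runs from (279.6,211) to (306,139.4).
- **Loose billet:** corners at (296,189.6), (314,196.6), (334,149) and (314,141).
- **Lower billets:** ends near (243,185) to (259,190) and (259.5,137) to (277.5,143).

Run:
```python
from h import *
R=lambda x,y,z:ray("top",(x/5+225,y/5+120),z)
c,f=cal("top");print("cam",-c["R"].T@c["t"])
a=R(273,455,.053);b=R(405,97,.053);print("edge",a,b,np.linalg.norm(a-b))
mid=(a+b)/2;ex=(b-a)/np.linalg.norm(b-a);print("yaw",np.arctan2(ex[1],ex[0]))
ey=np.array([-ex[1],ex[0],0])
o=mid+.047*ey;o[2]=0;print("rack",o)
rk=lambda p:np.round([(p-o)@ex*1e3,(p-o)@ey*1e3],1)
for n,z,P in [("loose",.072,[(355,348),(445,383),(545,145),(440,105)]),("l1",.028,[(190,355),(285,390),(375,155),(272,122)]),("l2",.028,[(82,315),(180,348),(265,118),(168,82)]),("troughcorner(-58,53)/(58,53) z38",.038,[(58,330),(158,62)]),("ledgerear z50",.05,[(400,500),(530,190)])]:
    print(n,[rk(R(*p,z)) for p in P])
    # end tops
for n,z,P in [("loose ends top",.094,[(397,362),(490,112)]),("l1top",.05,[(235,370),(325,132)]),("l2top",.05,[(130,328),(215,92)])]:
    print(n,[rk(R(*p,z)) for p in P])
s=env.read_state();print(s["joint_pos"])
from scipy.spatial.transform import Rotation as Ro
print(Ro.from_quat(s["tcp_rot"]).as_matrix().round(3))
# check scene projection
for p in [(-75,-47,53),(75,-47,53),(0,0,65),(-50,-87,72),(50,-87,72)]:
    w=o+ex*p[0]/1e3+ey*p[1]/1e3; w[2]=p[2]/1e3; print(p,w.round(4),proj("scene",w).round(1))
g=cv2.imread("pics/scene0.png")[150:260,290:420];cv2.imwrite("pics/s1.png",cv2.resize(g,None,fx=5,fy=5,interpolation=cv2.INTER_CUBIC))
```

```text
cam [0.36925989 0.08237796 0.94073183]
edge [0.40563371 0.19090277 0.053     ] [0.54351744 0.13774255 0.053     ] 0.14777662451529888
yaw -0.367982374536
rack [0.49148305 0.20817625 0.        ]
loose [array([-25.4, -64.6]), array([ -26.3, -101.1]), array([  71.4, -105.7]), array([ 72.4, -63. ])]
l1 [array([-48.1,   1.1]), array([-48.3, -39.3]), array([ 51.9, -40.5]), array([50.5,  2.8])]
l2 [array([-47.7,  47.2]), array([-46.8,   5.8]), array([51.1,  6. ]), array([51.6, 47.8])]
troughcorner(-58,53)/(58,53) z38 [array([-56.7,  51.8]), array([56.5, 52. ])]
ledgerear z50 [array([-73.5, -98.7]), array([  56.5, -104.9])]
loose ends top [array([-26.1, -83.3]), array([ 72.6, -83.8])]
l1top [array([-48.1, -21.3]), array([ 50.9, -22. ])]
l2top [array([-46.6,  22.8]), array([51.2, 24. ])]
[-1.36312052e+00  8.79294579e-02  1.37211137e+00  7.88073607e-07
  1.68362993e+00 -1.03089197e-01]
[[ 0.952  0.306 -0.   ]
 [ 0.306 -0.952  0.002]
 [ 0.    -0.002 -1.   ]]
(-75, -47, 53) [0.4046 0.1913 0.053 ] [327.  181.7]
(75, -47, 53) [0.5446 0.1373 0.053 ] [381.3 213.1]
(0, 0, 65) [0.4915 0.2082 0.065 ] [367.1 182. ]
(-50, -87, 72) [0.4135 0.145  0.072 ] [322.9 188.5]
(50, -87, 72) [0.5068 0.109  0.072 ] [359.8 210.4]
```

View pics/s1.png

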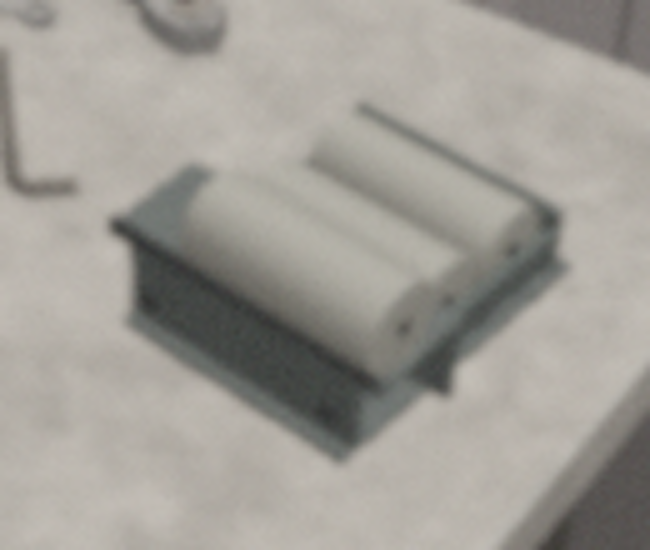

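The loose billet's centre is at rack x ≈ +23 and the lower pair's at about +1.5. I'll push its +x end back by about 22 mm, then roll it across. The scene crop agrees: the billet sits at the +x end against the bead, with all the end faces at lower right.

```bash
cat >> h.py <<'E'
from scipy.spatial.transform import Rotation as Ro
O=np.array([.49148,.20818,0]);YAW=-.368
EX=np.array([np.cos(YAW),np.sin(YAW),0]);EY=np.array([-EX[1],EX[0],0])
def W(x,y,z): return O+EX*x/1e3+EY*y/1e3+np.array([0,0,z/1e3])
def go(x,y,z):
    s=env.read_state();M=Ro.from_quat(s["tcp_rot"]).as_matrix()
    a=np.arctan2(M[1,1],M[0,1]); p=s["position"]-O
    print("t",round(s["time"],2),"rack tcp",(np.array([p@EX,p@EY,p[2]])*1e3).round(1),"need",(M.T@(W(x,y,z)-s["position"])).round(4),"turn",round(-(YAW-a),4),"toolX in rack",(M[:,0]@EX).round(2),(M[:,0]@EY).round(2),"F",s["ft_force"].round(1))
E
python3 -c "from h import *;go(110,-87,200)"
```

```text
t 0.1 rack tcp [ -38.6 -798.8  230.2] need [ 0.5625 -0.4606  0.0313] turn -0.892 toolX in rack 0.78 0.63 F [ 0.4 -0.8  0.1]
```

```bash
R='[0,0.56,-0.46,0.03,0]'; python3 nudge.py '[[0,0.25,-0.205,0,0],[0,0.25,-0.205,0,0],[0,0.25,-0.205,0,0],[0,0.25,-0.205,0,0],[0,0.25,-0.205,0,0],[0,0.25,-0.205,0,0],[0,0.25,-0.205,0,0],[0,0.25,-0.205,0,0]]'; python3 nudge.py '[[0,0.3,-0.25,0,0],[0,0.3,-0.25,0,0],[0,0.3,-0.25,0,0],[0,0.3,-0.25,0,0],[0,0.3,-0.25,0,0],[0,0.3,-0.25,0,0],[0,0.3,-0.25,0,0],[0,0.3,-0.25,0,0]]'; python3 nudge.py '[[0,0,0,0,-0.89],[0,0,0,0,-0.89],[0,0,0,0,-0.89],[0,0,0,0,-0.89],[0,0,0,0,-0.89],[0,0,0,0,-0.89],[0,0,0,0,-0.89],[0,0,0,0,-0.89]]';python3 -c "from h import *;go(110,-87,150)"
```

```text
time: 0.77
position: [0.3443, -0.2492, 0.231]
tcp_rot: [0.988, 0.155, 0.0, -0.0]
ft_force: [-0.6, -0.1, 0.5]
finger_gap: -0.0002
finger_force: 0.0
time: 1.43
position: [0.5225, 0.0316, 0.2308]
tcp_rot: [0.988, 0.155, -0.0, 0.0]
ft_force: [0.7, -0.5, 0.4]
finger_gap: 0.0002
finger_force: 0.0
time: 2.1
position: [0.5218, 0.0295, 0.2306]
tcp_rot: [0.824, 0.566, -0.001, -0.0]
ft_force: [-0.8, -0.2, -0.4]
finger_gap: -0.0001
finger_force: 0.0
t 2.1 rack tcp [  92.6 -155.8  230.6] need [0.0688 0.0176 0.0806] turn 0.0007 toolX in rack -0.0 1.0 F [-0.8 -0.2 -0.4]
```

```bash
python3 nudge.py '[[0,0.035,0.018,0,0],[0,0.069,0.018,0,0],[0,0.069,0.018,0.04,0],[0,0.069,0.018,0.08,0],[0,0.069,0.018,0.12,0],[0,0.069,0.018,0.164,0],[0,0.069,0.018,0.164,0],[0,0.069,0.018,0.164,0]]'; python3 nudge.py '[[0,0,-0.004,0,0],[0,0,-0.008,0,0],[0,0,-0.012,0,0],[0,0,-0.015,0,0],[0,0,-0.015,0,0]]'
python3 - <<'E'
from h import *
go(90,-87,66)
im=np.hstack([cv2.resize(grab_frame("top")[115:235,225:355,::-1],(400,369)),cv2.resize(grab_frame("scene")[140:260,290:420,::-1],(400,369))])
cv2.imwrite("pics/a.png",im)
E
```

```text
time: 2.77
position: [0.561, 0.0871, 0.0639]
tcp_rot: [0.826, 0.564, -0.004, -0.002]
ft_force: [0.3, 0.3, 0.7]
finger_gap: -0.0001
finger_force: 0.0
time: 3.18
position: [0.5502, 0.0931, 0.0693]
tcp_rot: [0.825, 0.565, 0.001, 0.001]
ft_force: [1.3, -0.1, -0.3]
finger_gap: 0.0001
finger_force: 0.0
t 3.18 rack tcp [ 96.2 -86.3  69.3] need [-0.0008 -0.0062  0.0033] turn -0.0017 toolX in rack 0.0 1.0 F [ 1.3 -0.1 -0.3]
```

View pics/a.png

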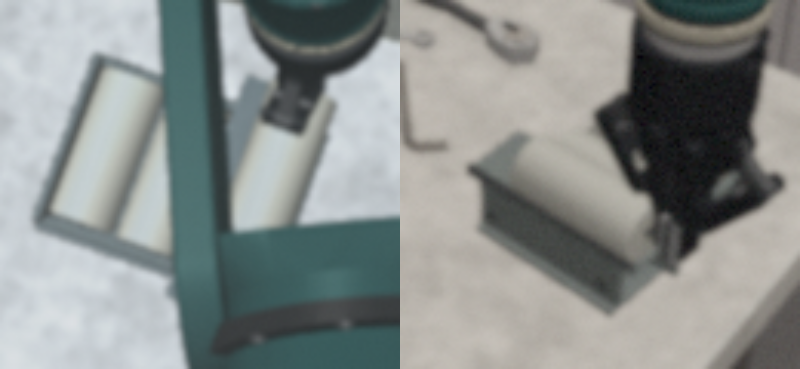

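The closed fingers are just off the billet's +x end, at about (285,120) in the left half. I'll push along −x now and watch the force.

```bash
python3 nudge.py '[[0,0,-0.003,0,0],[0,0,-0.006,0,0],[0,0,-0.009,0,0],[0,0,-0.012,0,0],[0,0,-0.012,0,0]]';python3 nudge.py '[[0,0,-0.003,0,0],[0,0,-0.006,0,0],[0,0,-0.009,0,0],[0,0,-0.012,0,0],[0,0,-0.012,0,0]]'
python3 - <<'E'
from h import *
go(66,-87,66)
im=np.hstack([cv2.resize(grab_frame("top")[115:235,225:355,::-1],(400,369)),cv2.resize(grab_frame("scene")[140:260,290:420,::-1],(400,369))])
cv2.imwrite("pics/b.png",im)
E
```

```text
time: 3.7
position: [0.5383, 0.0972, 0.0673]
tcp_rot: [0.825, 0.565, 0.0, 0.0]
ft_force: [-0.1, 0.0, -0.7]
finger_gap: 0.0003
finger_force: 0.0
time: 4.12
position: [0.5268, 0.1016, 0.0673]
tcp_rot: [0.825, 0.565, -0.0, -0.0]
ft_force: [0.9, 0.4, -0.1]
finger_gap: -0.0
finger_force: 0.1
t 4.12 rack tcp [ 71.3 -86.7  67.3] need [-0.0003 -0.0053  0.0013] turn -0.0017 toolX in rack 0.0 1.0 F [ 0.9  0.4 -0.1]
```

View pics/b.png

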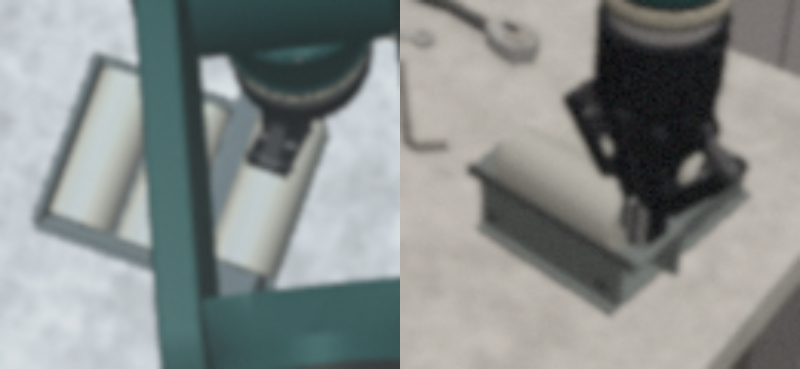

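The near end now shows at about (295.5,200) to (312.7,205.5) in the top view, so the billet has moved along as intended. I'll measure how far it went.

Run:
```python
from h import *
im=grab_frame("top"); g=im.min(2).astype(int)
# brightness profile along rack x at several y on loose billet top near end (z varies), and reference lower billet 2
def endx(y,zc,img,lo,hi,yc):
    z=zc+np.sqrt(22**2-(y-yc)**2); xs=np.arange(lo,hi,.5)
    uv=np.array([proj("top",W(x,y,z)) for x in xs],np.float32)
    p=cv2.remap(img,uv[:,0:1],uv[:,1:2],1).ravel().astype(float)
    d=np.diff(cv2.GaussianBlur(p[None],(9,1),0).ravel()); i=np.abs(d).argmax(); return xs[i],round(d[i],1)
G=im[:,:,0].copy()
G0=cv2.imread("pics/top0.png")[:,:,2].copy()
for y in(-92,-88,-84,-80): print(y,"before",endx(y,72,G0,-45,-10,-85),"now",endx(y,72,G,-70,-30,-85))
for y in(18,22,26): print(y,"l2",endx(y,28,G0,-56,-40,23),"now",endx(y,28,G,-56,-40,23),"+x",endx(y,28,G0,42,56,23))
for y in(-27,-23,-19): print(y,"l1",endx(y,28,G0,-56,-40,-23),"+x",endx(y,28,G0,42,56,-23))
```

```text
-92 before (np.float64(-27.0), np.float64(6.8)) now (np.float64(-42.0), np.float64(7.6))
-88 before (np.float64(-27.0), np.float64(8.0)) now (np.float64(-42.0), np.float64(8.8))
-84 before (np.float64(-26.5), np.float64(7.8)) now (np.float64(-42.0), np.float64(8.7))
-80 before (np.float64(-26.5), np.float64(7.1)) now (np.float64(-42.5), np.float64(8.1))
18 l2 (np.float64(-49.5), np.float64(6.5)) now (np.float64(-49.5), np.float64(7.6)) +x (np.float64(50.0), np.float64(-5.8))
22 l2 (np.float64(-49.0), np.float64(7.1)) now (np.float64(-49.0), np.float64(8.3)) +x (np.float64(50.0), np.float64(-6.7))
26 l2 (np.float64(-49.5), np.float64(6.8)) now (np.float64(-49.5), np.float64(8.0)) +x (np.float64(50.0), np.float64(-6.5))
-27 l1 (np.float64(-50.0), np.float64(6.3)) +x (np.float64(49.5), np.float64(-6.4))
-23 l1 (np.float64(-50.0), np.float64(6.9)) +x (np.float64(49.5), np.float64(-6.4))
-19 l1 (np.float64(-50.0), np.float64(6.7)) +x (np.float64(49.5), np.float64(-6.6))
```

```bash
python3 nudge.py '[[0,0,-0.0025,0,0],[0,0,-0.005,0,0],[0,0,-0.0077,0,0],[0,0,-0.0077,0,0],[0,0,-0.0077,0,0]]'; python3 nudge.py '[[0,0,0.01,0,0],[0,0,0.025,0,0],[0,0,0.025,-0.04,0],[0,0,0.025,-0.08,0],[0,-0.03,0.025,-0.08,0],[0.06,-0.06,0,-0.08,0],[0.06,-0.06,-0.04,-0.08,0],[0.06,-0.06,-0.064,-0.08,0]]'; python3 nudge.py '[[0.06,0,0,0,0],[0.06,0,0,0,0]]'
python3 - <<'E'
from h import *
go(0,-140,60)
im=grab_frame("top");cv2.imwrite("pics/c.png",cv2.resize(im[115:235,225:355,::-1],(520,480)))
E
```

```text
time: 4.68
position: [0.5198, 0.1043, 0.0672]
tcp_rot: [0.825, 0.565, -0.0, -0.0]
ft_force: [-0.2, -0.8, -0.4]
finger_gap: -0.0001
finger_force: 0.0
time: 5.35
position: [0.4369, 0.0706, 0.1472]
tcp_rot: [0.826, 0.564, -0.001, -0.001]
ft_force: [0.6, 1.2, -1.0]
finger_gap: 0.036
finger_force: 0.0
time: 5.52
position: [0.4388, 0.0713, 0.1477]
tcp_rot: [0.825, 0.565, 0.001, 0.0]
ft_force: [0.0, 0.2, 0.3]
finger_gap: 0.0596
finger_force: 0.0
t 5.52 rack tcp [ 1.000e-01 -1.466e+02  1.477e+02] need [ 0.0066 -0.0002  0.0877] turn -0.0015 toolX in rack 0.0 1.0 F [0.  0.2 0.3]
```

View pics/c.png

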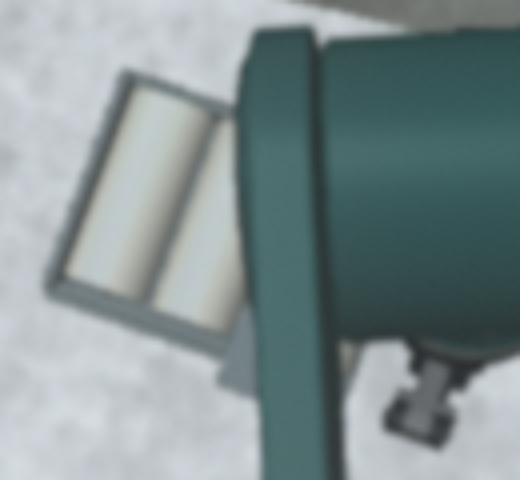

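```bash
python3 nudge.py '[[0.06,0,0,0.04,0],[0.06,0,0,0.086,0],[0.06,0,0,0.086,0],[0.06,0.01,0,0.086,0],[0.06,0.017,0,0.086,0],[0.06,0.017,0,0.086,0]]'; python3 nudge.py '[[0.06,0.004,0,0,0],[0.06,0.008,0,0,0],[0.06,0.012,0,0,0],[0.06,0.016,0,0,0],[0.06,0.02,0,0,0],[0.06,0.024,0,0,0],[0.06,0.028,0,0,0]]'
python3 - <<'E'
from h import *
go(0,-55,60)
im=np.hstack([cv2.resize(grab_frame("top")[115:235,225:355,::-1],(400,369)),cv2.resize(grab_frame("scene")[140:260,290:420,::-1],(400,369))])
cv2.imwrite("pics/d.png",im)
E
```

```text
time: 6.07
position: [0.4484, 0.0886, 0.0642]
tcp_rot: [0.825, 0.565, 0.003, 0.001]
ft_force: [0.6, -0.7, -0.8]
finger_gap: 0.0602
finger_force: 0.0
time: 6.65
position: [0.4553, 0.1136, 0.0614]
tcp_rot: [0.825, 0.565, -0.0, 0.0]
ft_force: [-0.4, -1.2, 0.6]
finger_gap: 0.0604
finger_force: 0.6
t 6.65 rack tcp [   0.2 -101.3   61.4] need [ 0.0463 -0.0003  0.0013] turn -0.002 toolX in rack 0.0 1.0 F [-0.4 -1.2  0.6]
```

View pics/d.png

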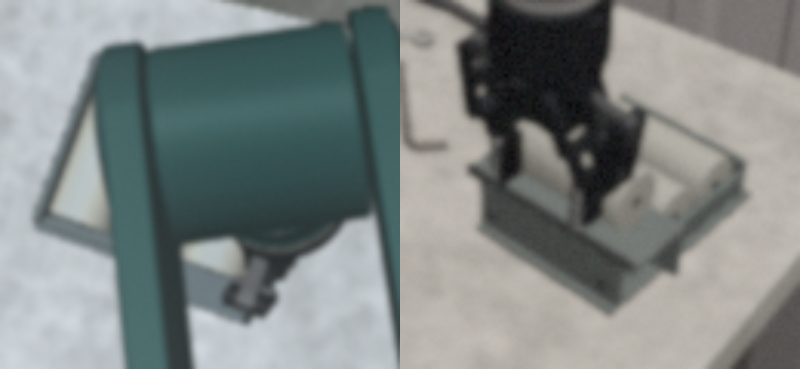

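The two fingers are pushing the billet squarely over the bead and along the ledge. Its +x end is at about (640,195) in the scene half. I'll keep going past the crest.

```bash
python3 nudge.py '[[0.06,0.004,0,0,0],[0.06,0.008,0,0,0],[0.06,0.012,0,0,0],[0.06,0.016,0,0,0],[0.06,0.02,0,0,0],[0.06,0.024,0,0,0],[0.06,0.028,0,0,0],[0.06,0.028,0,0,0]]'; python3 nudge.py '[[0.06,0.003,0,0,0],[0.06,0.006,0,0,0],[0.06,0.009,0,0,0],[0.06,0.012,0,0,0],[0.06,0.015,0,0,0],[0.06,0.018,0,0,0],[0.06,0.018,0,0,0]]'
python3 - <<'E'
from h import *
go(0,-55,60)
im=np.hstack([cv2.resize(grab_frame("top")[115:235,225:355,::-1],(400,369)),cv2.resize(grab_frame("scene")[140:260,290:420,::-1],(400,369))])
cv2.imwrite("pics/e.png",im)
E
```

```text
time: 7.42
position: [0.4656, 0.1404, 0.0612]
tcp_rot: [0.825, 0.565, 0.0, -0.0]
ft_force: [0.9, 0.2, 0.0]
finger_gap: 0.0599
finger_force: 0.0
time: 8.0
position: [0.472, 0.1567, 0.0613]
tcp_rot: [0.825, 0.565, 0.0, -0.0]
ft_force: [0.6, -0.1, 0.1]
finger_gap: 0.06
finger_force: 0.0
t 8.0 rack tcp [  0.4 -55.   61.3] need [ 0.     -0.0004  0.0013] turn -0.0016 toolX in rack 0.0 1.0 F [ 0.6 -0.1  0.1]
```

View pics/e.png

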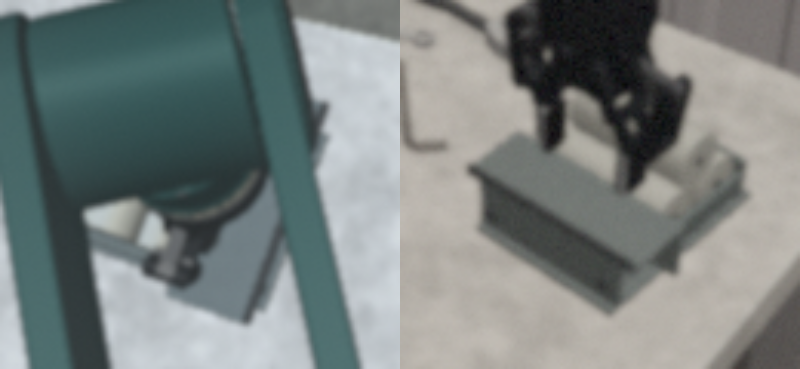

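The billet has rolled ahead of the fingers and seems to lie in the groove, with its end face at about (715,155) in the scene half. I'll back off, raise the arm clear and check.

```bash
python3 nudge.py '[[0.06,-0.03,0,0,0],[0.06,-0.05,0,-0.02,0],[0.06,-0.08,0,-0.06,0],[0.06,-0.12,0,-0.1,0],[0.06,-0.16,0,-0.13,0],[0.06,-0.2,0,-0.13,0],[0.06,-0.24,0,-0.13,0],[0.06,-0.28,0,-0.13,0]]';python3 nudge.py '[[0.06,-0.04,0,0,0],[0.06,-0.08,0,0,0],[0.06,-0.12,0,0,0],[0.06,-0.16,0,0,0],[0.06,-0.2,0,0,0],[0.06,-0.2,0,0,0]]'
python3 - <<'E'
from h import *
a=grab_frame("top");b=grab_frame("scene")
im=np.hstack([cv2.resize(a[115:235,225:355,::-1],(400,369)),cv2.resize(b[140:260,290:420,::-1],(400,369))])
cv2.imwrite("pics/f.png",im);cv2.imwrite("pics/ftop.png",a[:,:,::-1])
z0=cv2.imread("pics/top0.png").astype(int);d=np.abs(z0-a[:,:,::-1].astype(int)).max(2)
print("tape diff",d[205:243,405:440].mean(),"relay",d[150:177,410:442].mean())
G=a[:,:,0].copy()
def endx(y,zc,lo,hi,yc):
    z=zc+np.sqrt(22**2-(y-yc)**2); xs=np.arange(lo,hi,.5)
    uv=np.array([proj("top",W(x,y,z)) for x in xs],np.float32)
    p=cv2.remap(G,uv[:,0:1],uv[:,1:2],1).ravel().astype(float)
    q=np.diff(cv2.GaussianBlur(p[None],(9,1),0).ravel());i=np.abs(q).argmax();return float(xs[i]),round(q[i],1)
for y in(-8,-4,0,4,8):print(y,endx(y,65,-62,-38,0),endx(y,65,38,62,0))
go(0,0,0)
E
```

```text
time: 8.77
position: [0.3781, -0.0866, 0.1926]
tcp_rot: [0.825, 0.565, 0.001, 0.002]
ft_force: [0.6, -0.7, 0.3]
finger_gap: 0.06
finger_force: 0.0
time: 9.27
position: [0.3028, -0.2772, 0.1904]
tcp_rot: [0.828, 0.561, -0.002, 0.001]
ft_force: [0.3, -0.3, 0.0]
finger_gap: 0.0599
finger_force: 0.0
tape diff 1.6954887218045114 relay 1.8344907407407407
-8 (-49.5, np.float64(5.7)) (52.5, np.float64(4.9))
-4 (-50.0, np.float64(6.9)) (52.5, np.float64(3.7))
0 (-50.0, np.float64(7.2)) (52.0, np.float64(3.5))
4 (-49.5, np.float64(7.2)) (52.5, np.float64(3.8))
8 (-50.0, np.float64(7.2)) (52.5, np.float64(4.1))
t 9.37 rack tcp [  -1.1 -515.6  190.2] need [ 0.5154 -0.0021  0.1906] turn -0.0064 toolX in rack 0.01 1.0 F [0.1 0.5 0.3]
```

View pics/f.png

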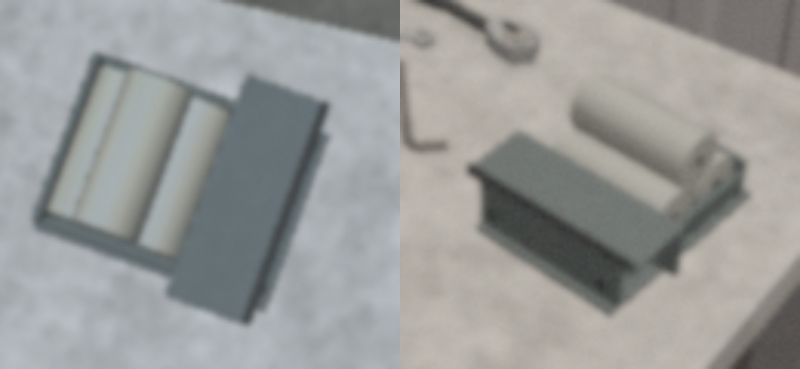

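The picture shows the billet in the groove. Its −x end is at −49.8 mm against −49.7 mm for the lower pair, and the tape and relay pixels are unchanged.

```bash
python3 -c "
from rig import env, grab_frame, get_calibration
print(env.close_job())"
```

```text
the job is handed in; nothing more can be done
None
```

The loose billet now rests in the groove between the two lower billets, with its −x end within about 0.5 mm of theirs in the top view; the tape and relay show no movement, and I handed the job in at about 9.4 s.

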